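Rough-backed tasting tiles onto the sloped display stand

TASK

Of the three stone tiles on the worktop, two have a rough underside and one a polished one: drag each tile a good 5 cm along the worktop, flat and without lifting it, to feel which is which, before any goes on the stand. Then lay the two rough ones side by side on the sloped wooden stand, one after the other, each in the middle of the slope's height, square to it and pressed flush before you let go; leave the polished one flat on the worktop, clear of the stand. No tile may be let slide down the stand, and the sweets, the saucer and the shot glass stay where they are.

Things in the scene. Friction and masses are not known exactly. Their poses are not given: they have to be found in the camera images.
- tile_a: one of three like-looking dark slate slabs, 76 x 56 x 14 mm, 0.13 to 0.22 kg. Origin: centre of its underside; x along the 76 mm, y along the 56 mm, z up. Its inset sole (66 x 46 mm, 1.5 mm proud) is rough (friction 1.0 or more on worktop and stand) or polished (0.15 or less), which cannot be seen; sides and top grip normally. Starts flat on the worktop, right of the stand
- tile_b: one of three like-looking dark slate slabs, 76 x 56 x 14 mm, 0.13 to 0.22 kg. Origin: centre of its underside; x along the 76 mm, y along the 56 mm, z up. Its inset sole (66 x 46 mm, 1.5 mm proud) is rough (friction 1.0 or more on worktop and stand) or polished (0.15 or less), which cannot be seen; sides and top grip normally. Starts flat on the worktop, right of the stand
- tile_c: one of three like-looking dark slate slabs, 76 x 56 x 14 mm, 0.13 to 0.22 kg. Origin: centre of its underside; x along the 76 mm, y along the 56 mm, z up. Its inset sole (66 x 46 mm, 1.5 mm proud) is rough (friction 1.0 or more on worktop and stand) or polished (0.15 or less), which cannot be seen; sides and top grip normally. Starts flat on the worktop, right of the stand
- stand: wooden display stand, fixed, 106 x 210 mm in plan, 78 mm high at the back; origin: centre of its underside; x points level up the slope's heading, away from the robot, y to its left, z up
- stand_face: sloped face of the stand, 106 mm along the slope by 210 mm wide, plain and without any lip, tilted 25 degrees from level, its low edge towards the robot; origin: centre of the face surface, 55 mm over the worktop; x points uphill in the face, y level to the left, z is the face's normal. A polished tile slides off it, a rough one stays. Two tiles fit with their 76 mm along x, at y = +55 and -55 mm
- star_sweet: bystander: star-shaped wrapped sweet, 56 x 53 x 20 mm, behind the tiles; origin under its centre
- shot_glass: bystander: small clear glass, 49 mm wide, 62 mm high, behind the tiles; origin under its centre
- wrapped_sweet: bystander: twist-wrapped sweet, 49 x 75 x 35 mm, in front of the tiles; origin under its centre
- saucer: bystander: white saucer, 150 mm wide, 19 mm high, at the front left; origin under its centre

How it is judged:
On the way, in this order (a step that is already met when the one before it is completed fails the run):
1. all three tiles have been dragged at least 4 cm from their starts and lie flat on the worktop (distance of each of tile_a, tile_b, tile_c from where it was at the start of the episode above 0.04 m and height (world z) of each of tile_a, tile_b, tile_c below 0.006 m and angle between each of tile_a, tile_b, tile_c's own z axis and vertical below 0.08 rad), for 0.1 s.
2. a tile is held by the fingers flush and square on the slope, in the middle of its height (((x of tile_a in the frame of stand_face between -0.02 and 0.02 m and y of tile_a in the frame of stand_face between -0.085 and 0.085 m and z of tile_a in the frame of stand_face between -0.004 and 0.006 m and angle between the z axis of tile_a and the z axis of stand_face, either way round below 0.1 rad and angle between the x axis of tile_a and the x axis of stand_face, either way round below 0.25 rad and contact force between the fingers and tile_a above 0.5 N and contact force between tile_a and stand_face above 0.2 N) or (x of tile_b in the frame of stand_face between -0.02 and 0.02 m and y of tile_b in the frame of stand_face between -0.085 and 0.085 m and z of tile_b in the frame of stand_face between -0.004 and 0.006 m and angle between the z axis of tile_b and the z axis of stand_face, either way round below 0.1 rad and angle between the x axis of tile_b and the x axis of stand_face, either way round below 0.25 rad and contact force between the fingers and tile_b above 0.5 N and contact force between tile_b and stand_face above 0.2 N) or (x of tile_c in the frame of stand_face between -0.02 and 0.02 m and y of tile_c in the frame of stand_face between -0.085 and 0.085 m and z of tile_c in the frame of stand_face between -0.004 and 0.006 m and angle between the z axis of tile_c and the z axis of stand_face, either way round below 0.1 rad and angle between the x axis of tile_c and the x axis of stand_face, either way round below 0.25 rad and contact force between the fingers and tile_c above 0.5 N and contact force between tile_c and stand_face above 0.2 N))), for 0.1 s.
3. with the first tile lying on the slope, a second is held flush and square beside it (((x of tile_a in the frame of stand_face between -0.02 and 0.02 m and y of tile_a in the frame of stand_face between -0.085 and 0.085 m and z of tile_a in the frame of stand_face between -0.004 and 0.006 m and angle between the z axis of each of tile_a, tile_b and the z axis of stand_face, either way round below 0.1 rad and angle between the x axis of each of tile_a, tile_b and the x axis of stand_face, either way round below 0.25 rad and contact force between the fingers and tile_a below 0.05 N and x of tile_b in the frame of stand_face between -0.02 and 0.02 m and y of tile_b in the frame of stand_face between -0.085 and 0.085 m and z of tile_b in the frame of stand_face between -0.004 and 0.006 m and contact force between the fingers and tile_b above 0.5 N and contact force between tile_b and stand_face above 0.2 N) or (x of tile_a in the frame of stand_face between -0.02 and 0.02 m and y of tile_a in the frame of stand_face between -0.085 and 0.085 m and z of tile_a in the frame of stand_face between -0.004 and 0.006 m and angle between the z axis of each of tile_a, tile_c and the z axis of stand_face, either way round below 0.1 rad and angle between the x axis of each of tile_a, tile_c and the x axis of stand_face, either way round below 0.25 rad and contact force between the fingers and tile_a below 0.05 N and x of tile_c in the frame of stand_face between -0.02 and 0.02 m and y of tile_c in the frame of stand_face between -0.085 and 0.085 m and z of tile_c in the frame of stand_face between -0.004 and 0.006 m and contact force between the fingers and tile_c above 0.5 N and contact force between tile_c and stand_face above 0.2 N) or (x of tile_b in the frame of stand_face between -0.02 and 0.02 m and y of tile_b in the frame of stand_face between -0.085 and 0.085 m and z of tile_b in the frame of stand_face between -0.004 and 0.006 m and angle between the z axis of each of tile_b, tile_a and the z axis of stand_face, either way round below 0.1 rad and angle between the x axis of each of tile_b, tile_a and the x axis of stand_face, either way round below 0.25 rad and contact force between the fingers and tile_b below 0.05 N and x of tile_a in the frame of stand_face between -0.02 and 0.02 m and y of tile_a in the frame of stand_face between -0.085 and 0.085 m and z of tile_a in the frame of stand_face between -0.004 and 0.006 m and contact force between the fingers and tile_a above 0.5 N and contact force between tile_a and stand_face above 0.2 N) or (x of tile_b in the frame of stand_face between -0.02 and 0.02 m and y of tile_b in the frame of stand_face between -0.085 and 0.085 m and z of tile_b in the frame of stand_face between -0.004 and 0.006 m and angle between the z axis of each of tile_b, tile_c and the z axis of stand_face, either way round below 0.1 rad and angle between the x axis of each of tile_b, tile_c and the x axis of stand_face, either way round below 0.25 rad and contact force between the fingers and tile_b below 0.05 N and x of tile_c in the frame of stand_face between -0.02 and 0.02 m and y of tile_c in the frame of stand_face between -0.085 and 0.085 m and z of tile_c in the frame of stand_face between -0.004 and 0.006 m and contact force between the fingers and tile_c above 0.5 N and contact force between tile_c and stand_face above 0.2 N) or (x of tile_c in the frame of stand_face between -0.02 and 0.02 m and y of tile_c in the frame of stand_face between -0.085 and 0.085 m and z of tile_c in the frame of stand_face between -0.004 and 0.006 m and angle between the z axis of each of tile_c, tile_a and the z axis of stand_face, either way round below 0.1 rad and angle between the x axis of each of tile_c, tile_a and the x axis of stand_face, either way round below 0.25 rad and contact force between the fingers and tile_c below 0.05 N and x of tile_a in the frame of stand_face between -0.02 and 0.02 m and y of tile_a in the frame of stand_face between -0.085 and 0.085 m and z of tile_a in the frame of stand_face between -0.004 and 0.006 m and contact force between the fingers and tile_a above 0.5 N and contact force between tile_a and stand_face above 0.2 N) or (x of tile_c in the frame of stand_face between -0.02 and 0.02 m and y of tile_c in the frame of stand_face between -0.085 and 0.085 m and z of tile_c in the frame of stand_face between -0.004 and 0.006 m and angle between the z axis of each of tile_c, tile_b and the z axis of stand_face, either way round below 0.1 rad and angle between the x axis of each of tile_c, tile_b and the x axis of stand_face, either way round below 0.25 rad and contact force between the fingers and tile_c below 0.05 N and x of tile_b in the frame of stand_face between -0.02 and 0.02 m and y of tile_b in the frame of stand_face between -0.085 and 0.085 m and z of tile_b in the frame of stand_face between -0.004 and 0.006 m and contact force between the fingers and tile_b above 0.5 N and contact force between tile_b and stand_face above 0.2 N))), for 0.1 s.
At the end, for the whole second after the job is handed in: Two tiles rest by themselves on the slope: underside flush (within 6 mm and 0.1 rad), centre within 20 mm of the middle of the slope's height and 85 mm of its middle sideways, long side up the slope within 0.25 rad. The third lies flat on the worktop, not touching the stand. All are still (((x of tile_b in the frame of stand_face between -0.02 and 0.02 m and y of tile_b in the frame of stand_face between -0.085 and 0.085 m and z of tile_b in the frame of stand_face between -0.004 and 0.006 m and angle between the z axis of each of tile_b, tile_c and the z axis of stand_face, either way round below 0.1 rad and angle between the x axis of each of tile_b, tile_c and the x axis of stand_face, either way round below 0.25 rad and x of tile_c in the frame of stand_face between -0.02 and 0.02 m and y of tile_c in the frame of stand_face between -0.085 and 0.085 m and z of tile_c in the frame of stand_face between -0.004 and 0.006 m and height (world z) of tile_a between -0.004 and 0.006 m and angle between tile_a's own z axis and vertical below 0.08 rad and contact force between tile_a and stand_face below 0.05 N and contact force between tile_a and stand below 0.05 N and linear speed of each of tile_a, tile_b, tile_c below 0.01 m/s) or (x of tile_a in the frame of stand_face between -0.02 and 0.02 m and y of tile_a in the frame of stand_face between -0.085 and 0.085 m and z of tile_a in the frame of stand_face between -0.004 and 0.006 m and angle between the z axis of each of tile_a, tile_c and the z axis of stand_face, either way round below 0.1 rad and angle between the x axis of each of tile_a, tile_c and the x axis of stand_face, either way round below 0.25 rad and x of tile_c in the frame of stand_face between -0.02 and 0.02 m and y of tile_c in the frame of stand_face between -0.085 and 0.085 m and z of tile_c in the frame of stand_face between -0.004 and 0.006 m and height (world z) of tile_b between -0.004 and 0.006 m and angle between tile_b's own z axis and vertical below 0.08 rad and contact force between tile_b and stand_face below 0.05 N and contact force between tile_b and stand below 0.05 N and linear speed of each of tile_a, tile_b, tile_c below 0.01 m/s) or (x of tile_a in the frame of stand_face between -0.02 and 0.02 m and y of tile_a in the frame of stand_face between -0.085 and 0.085 m and z of tile_a in the frame of stand_face between -0.004 and 0.006 m and angle between the z axis of each of tile_a, tile_b and the z axis of stand_face, either way round below 0.1 rad and angle between the x axis of each of tile_a, tile_b and the x axis of stand_face, either way round below 0.25 rad and x of tile_b in the frame of stand_face between -0.02 and 0.02 m and y of tile_b in the frame of stand_face between -0.085 and 0.085 m and z of tile_b in the frame of stand_face between -0.004 and 0.006 m and height (world z) of tile_c between -0.004 and 0.006 m and angle between tile_c's own z axis and vertical below 0.08 rad and contact force between tile_c and stand_face below 0.05 N and contact force between tile_c and stand below 0.05 N and linear speed of each of tile_a, tile_b, tile_c below 0.01 m/s))).
It fails at once if a tile is lifted clear of the worktop near its start, before it has been dragged along ((height (world z) of tile_a above 0.025 m and distance of tile_a from where it was at the start of the episode below 0.03 m) or (height (world z) of tile_b above 0.025 m and distance of tile_b from where it was at the start of the episode below 0.03 m) or (height (world z) of tile_c above 0.025 m and distance of tile_c from where it was at the start of the episode below 0.03 m)).
It fails at once if a tile slides down the stand unheld ((contact force between tile_a and stand_face above 0.05 N and linear speed of tile_a above 0.1 m/s and contact force between the fingers and tile_a below 0.02 N) or (contact force between tile_b and stand_face above 0.05 N and linear speed of tile_b above 0.1 m/s and contact force between the fingers and tile_b below 0.02 N) or (contact force between tile_c and stand_face above 0.05 N and linear speed of tile_c above 0.1 m/s and contact force between the fingers and tile_c below 0.02 N)).
It fails at once if a sweet, the saucer or the shot glass is moved more than 3 cm (distance of any of star_sweet, shot_glass, wrapped_sweet, saucer from where it was at the start of the episode above 0.03 m).
It also fails if it takes over 72 s, if anything falls off the work surface, if the arm or the gripper's body presses on something with over 40 N, if the wrist force passes 120 N, or if a joint passes its speed limit or range.

ROBOT

A 7-joint arm with a two-finger parallel gripper is mounted at the origin on a cart in front of the work surface, level with it; the furniture and walls round the work are solid. World frame = base frame: x ahead of the robot, y to its left, z up, the work surface at z = 0. Lengths are in m, angles in rad, forces in N, time in s.
With the tool pointing down it reaches from about 0.35 to 0.9 m from the base axis. Payload 8.1 kg.
Tool frame: the origin (TCP) lies at the very end of the fingers, on their centre line; the grasp point (between the pads) lies 19 mm behind it; z points along the fingers, y is the line along which they close (so a half turn about z gives the same grasp; the last joint's range is limited). The gripper opens to 92 mm and grips with 3 to 60 N. Pads are 19 mm wide; open, the fingers measure 130 mm over their backs; the gripper's body (75 mm by 190 mm) begins 47 mm behind the grasp point.
Start: joints at [-1.305, 0.434, 0.025, 1.573, -0.012, 1.134, -0.075], TCP at [0.225, 0.583, 0.227] pointing down, gripper open.
Joint ranges: [-2.62, 2.62], [-0.44, 2.09], [-1.27, 1.32], [0.08, 2.57], [-1.32, 4.46], [0.12, 2], [-2.74, 2.74]. Speed limits (rad/s): [2.22, 2.22, 3.01, 3.01, 3.14, 3.14, 3.14].

INTERFACE

Orientations are given as a rotation vector (axis times angle).
In Python, from cell import readout, cams, job gives the robot as it stands.
- The arm moves only by the tool drive_tool, never from a script. Its argument "commands" is a list of rows, each a list of 3 entries, a list of its own where there are three numbers: the turn, a rotation vector about the tool's x, y, z in rad, then the shift along the tool's x, y, z in cm, then the gripper's target within -1 to 1 (fully open at 1, half-way at 0, shut at -1). A call has 1 to 20 rows; each row is the pose to reach, as a shift and turn from the pose commanded when the call began, along the tool's axes at that moment; what a row does not reach only later rows make up. A row lasts 1/12 s, in which the tool goes at most 41.7 mm and 7.16 degrees, less where a joint would pass 70% of its speed; a pose out of reach is approached as far as the arm can. A call with a gripper value outside its range is refused whole. The fingers move at their own pace and stop on an object; "newtons" is the grip in N (left out, the last holds). Time passes only in rows, so rows that repeat a pose let the fingers close. It gives the time, the measured TCP pose, the force, the opening and the grip force at its end, in the units of the state.
- readout.observe(): the state, without advancing time (a new reading comes with each control period).
- cams.get_image(name): name is "side" or "top" or "wrist"; returns the picture (400x640x3 uint8, blue, green, red); there is no depth.
- cams.camera_info(name): a dict with "camera_matrix" (3x3 intrinsics, pixels), "k1" (the pictures are not rectified: a ray, as slopes to the right and down, at radius r is drawn at 1 + k1 r^2 times it, then the intrinsics apply), "R" (3x3) and "t" (3): a world point X has camera coordinates R X + t. Camera axes: x right, y down, z forward; pixel columns grow to the right and rows downward; lengths in m; the calibration is good to about 2 mm. A picture is of the moment at which its call begins: read the wrist's pose just before it. camera_info takes no time and is no camera call; for the wrist camera it gives the pose at the moment of the call.
- job.sign_off(): hands the job in; it is judged then, once.
The state is a dict: "clock": time; "joints": joint angles; "dq": joint speeds; "joint_efforts": joint torques, N m; "position": TCP position; "ee_rot": TCP orientation; "force": force on the tool from outside, world axes, zero at the start; "ft_torque": the same for the moment, N m; "width": opening from 0.0 (shut) to 1.0 (fully open); "gripper_force": force on a finger pad.
Only numpy, scipy, OpenCV 4.12 (cv2) and the standard library are available. Lean on these libraries where they do the work, as an engineer would, in place of code of your own. Each camera call takes 0.05 s, during which the arm holds its last target. There are 200 camera calls.

## Working session

There is one attempt and no reset: what is moved stays moved. The work goes in short steps, Python scripts to look and compute and a tool call to move; the robot and the scene stay as the last step left them, time stands still between calls to the robot, and variables do not carry over. Pictures are saved under pics/ and viewed, at most 10 in all, crops included, and the job is handed in when it is done.

Besides the shell and the picture viewer there is one more tool, called after "Emit:" as name([rows], argument=value, ...), one row to a line, values as JSON. drive_tool: Moves the arm, as the interface text tells. Its arguments: {"type":"object","properties":{"commands":{"type":"array"},"newtons":{"type":"number"}},"required":["commands"]}

```bash
mkdir -p pics; ls
cat > h.py <<'E'
import numpy as np, cv2
from scipy.spatial.transform import Rotation as Ro
from cell import readout, cams, job
def cast(name,px,h,info=None):
    c=info or cams.camera_info(name);K=np.array(c["camera_matrix"]);R=np.array(c["R"]);t=np.array(c["t"])
    px=np.atleast_2d(np.array(px,float));d=np.stack([(px[:,0]-K[0,2])/K[0,0],(px[:,1]-K[1,2])/K[1,1]],1)
    u=d.copy()
    for _ in range(30): u=d/(1+c["k1"]*(u**2).sum(1,keepdims=True))
    ray=np.c_[u,np.ones(len(u))]@R; o=-R.T@t
    return o+ray*((h-o[2])/ray[:,2])[:,None]
def st():
    s=readout.observe(); return s,np.array(s["position"]),Ro.from_rotvec(s["ee_rot"])
E
python3 - <<'E'
from h import *
s,p,R=st(); print({k:np.round(v,3) for k,v in s.items()}); print(R.as_matrix().round(3))
for n in ("top","side"):
    cv2.imwrite(f"pics/{n}0.png",cams.get_image(n)); c=cams.camera_info(n); print(n,-np.array(c["R"]).T@c["t"],c["k1"])
E
```

```text
pics
{'clock': np.float64(0.0), 'joints': array([-1.305,  0.435,  0.025,  1.574, -0.012,  1.134, -0.075]), 'dq': array([-0.001, -0.001,  0.   ,  0.001, -0.002,  0.001, -0.   ]), 'joint_efforts': array([ 0.0000e+00, -6.6785e+01,  9.8500e-01, -3.1446e+01, -6.1000e-02,
        4.3000e-02,  0.0000e+00]), 'position': array([0.225, 0.582, 0.226]), 'ee_rot': array([-5.760e-01, -3.088e+00,  2.000e-03]), 'force': array([ 0.308, -0.653,  0.13 ]), 'ft_torque': array([-0.025, -0.01 ,  0.039]), 'gripper_force': np.float64(0.0), 'width': np.float64(0.999)}
[[-0.933  0.361 -0.   ]
 [ 0.361  0.933 -0.002]
 [-0.    -0.002 -1.   ]]
top [0.44256031 0.07040881 1.33126889] -0.03786544207574929
side [ 0.27697718 -0.4398516   1.06467507] -0.012828930542157866
```

View pics/top0.png

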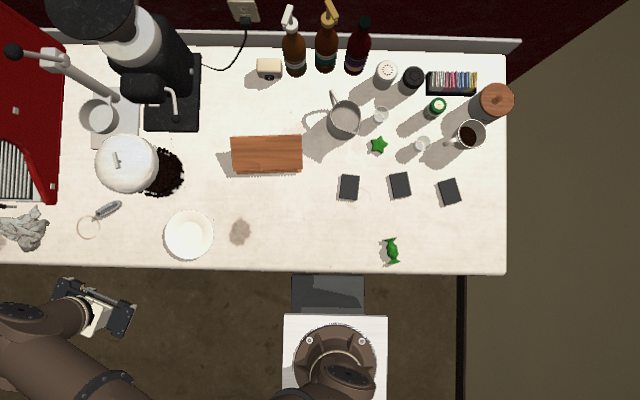

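View pics/side0.png

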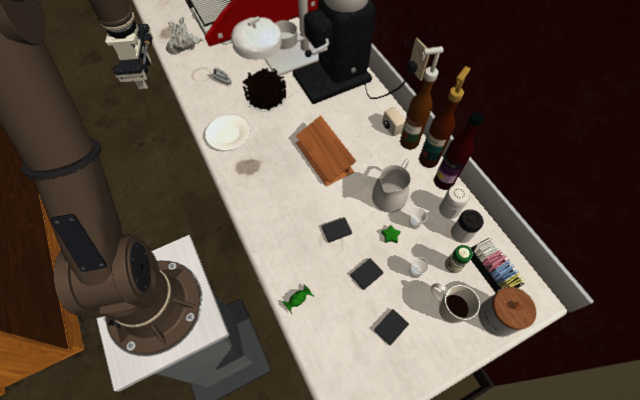

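The top view shows the tiles at about (348,187), (400,185) and (449,192), the stand at (267,154), the star at (378,145), the sweet at (392,250) and the saucer at (189,235). Next I'll measure tile and stand poses.

```bash
cat >> h.py <<'E'
def tiles(im,name,roi,info=None,h=0.014,amin=150,vmax=95):
    x0,y0,x1,y1=roi; m=np.zeros(im.shape[:2],np.uint8); v=im.max(2)
    hsv=cv2.cvtColor(im,cv2.COLOR_BGR2HSV)
    m[y0:y1,x0:x1]=((v<vmax)&((im.max(2)-im.min(2).astype(int))<35))[y0:y1,x0:x1]*255
    m=cv2.morphologyEx(m,cv2.MORPH_OPEN,np.ones((3,3)))
    out=[]
    for c in cv2.findContours(m,0,cv2.CHAIN_APPROX_NONE)[0]:
        if cv2.contourArea(c)<amin: continue
        w=cast(name,c[:,0]+0.0,h,info)[:,:2]; (cx,cy),(a,b),_=r=cv2.minAreaRect((w*1000).astype(np.float32))
        bx=cv2.boxPoints(r); e=bx[1]-bx[0]; f=bx[2]-bx[1]; l=e if np.hypot(*e)>np.hypot(*f) else f
        out.append((np.round([cx,cy],1),np.round([max(a,b),min(a,b)],1),round(np.degrees(np.arctan2(l[1],l[0]))%180,1)))
    return out
E
python3 - <<'E'
from h import *
im=cv2.imread("pics/top0.png"); 
for t in tiles(im,"top",(330,165,480,215)): print(t)
im2=cv2.imread("pics/side0.png")
for t in tiles(im2,"side",(310,205,420,350)): print("side",t)
for n,i,roi in (("top",im,(222,125,310,182)),("side",im2,(285,105,365,190))):
    x0,y0,x1,y1=roi; h=cv2.cvtColor(i,cv2.COLOR_BGR2HSV); m=np.zeros(i.shape[:2],np.uint8)
    m[y0:y1,x0:x1]=((h[...,0]<20)&(h[...,1]>90)&(h[...,2]>60))[y0:y1,x0:x1]*255
    c=max(cv2.findContours(m,0,2)[0],key=cv2.contourArea); a=cv2.approxPolyDP(c,4,True)[:,0]
    print(n,a.tolist()); 
    for z in (0.01,0.078,): print(z,cast(n,a,z).round(3).tolist())
for px,nm,z in (((378,145),"star",.01),((392,250),"sweet",.017),((189,235),"saucer",.01),((422,145),"glass",.06)): print(nm,cast("top",[px],z).round(3))
cv2.imwrite("pics/c1.png",cv2.resize(im[120:220,210:470],None,fx=3,fy=3,interpolation=2))
E
```

```text
(array([ 537.3, -339.7]), array([72.1, 55.2]), np.float32(17.6))
(array([545.1, -31.4]), array([73. , 54.2]), np.float32(174.4))
(array([ 554.3, -187.2]), array([72.8, 54.4]), np.float32(12.1))
side (array([ 534.8, -343.1]), array([76.2, 54.8]), np.float32(17.6))
side (array([ 551.3, -190.7]), array([76.5, 55.6]), np.float32(11.9))
side (array([541.5, -34.6]), array([75.7, 56.9]), np.float32(174.4))
top [[300, 134], [230, 137], [233, 170], [300, 171]]
0.01 [[0.704, 0.121, 0.01], [0.69, 0.337, 0.01], [0.588, 0.324, 0.01], [0.59, 0.118, 0.01]]
0.078 [[0.691, 0.119, 0.078], [0.677, 0.323, 0.078], [0.581, 0.311, 0.078], [0.582, 0.116, 0.078]]
side [[319, 116], [296, 135], [296, 143], [327, 185], [353, 172], [350, 165], [355, 160]]
0.01 [[0.697, 0.373, 0.01], [0.59, 0.335, 0.01], [0.575, 0.305, 0.01], [0.59, 0.113, 0.01], [0.687, 0.117, 0.01], [0.691, 0.145, 0.01], [0.715, 0.154, 0.01]]
0.078 [[0.67, 0.321, 0.078], [0.57, 0.285, 0.078], [0.556, 0.257, 0.078], [0.57, 0.077, 0.078], [0.66, 0.081, 0.078], [0.665, 0.107, 0.078], [0.687, 0.116, 0.078]]
star [[ 0.676 -0.12   0.01 ]]
sweet [[ 0.355 -0.166  0.017]]
saucer [[0.386 0.452 0.01 ]]
glass [[ 0.671 -0.244  0.06 ]]
```

View pics/c1.png

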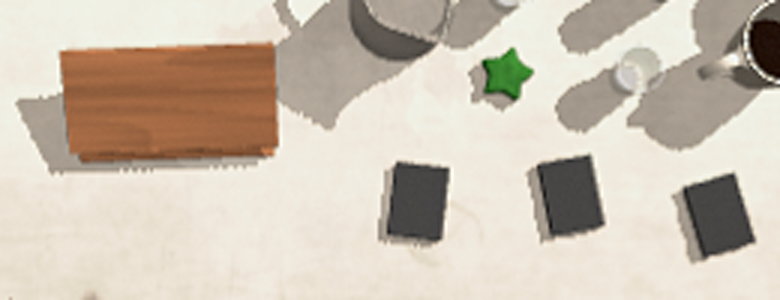

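The crop confirms that the slope's back edge is at the top of the picture, yawed about 4°, and that the three tiles are distinct. The top and side estimates agree to about 3 mm. Next I'll plan the approach to the first tile.

```bash
cat >> h.py <<'E'
def plan(x,y,z,yaw,tilt=0.0):
    """TCP target m; yaw = heading (deg) of tool y; tilt deg: slope face tilt, rising away along tool -x heading"""
    s,p,R=st(); a=np.radians(yaw); Y=np.array([np.cos(a),np.sin(a),0]); X=np.array([-np.sin(a),np.cos(a),0])
    X=np.cross(Y,[0,0,-1.])  # horizontal, points to robot
    T=Ro.from_matrix(np.c_[X,Y,[0,0,-1]])
    T=Ro.from_rotvec(np.radians(-tilt)*Y)*T
    print("turn",(R.inv()*T).as_rotvec().round(3).tolist(),"shift cm",(R.inv().apply(np.array([x,y,z])-p)*100).round(2).tolist(), "tool z",T.apply([0,0,1]).round(2), "F",np.round(s["force"],2),"t",round(s["clock"],2))
E
python3 -c "
from h import *
plan(.543,-.033,.06,84.4)"
```

```text
turn [-0.001, -0.0, -0.271] shift cm [-51.83, -45.93, 16.67] tool z [ 0.  0. -1.] F [ 0.19 -0.58  0.1 ] t 0.1
```

Emit:
drive_tool([
  [[0,0,-0.271],[-51.8,-45.9,16.6],1],
  [[0,0,-0.271],[-51.8,-45.9,16.6],1],
  [[0,0,-0.271],[-51.8,-45.9,16.6],1],
  [[0,0,-0.271],[-51.8,-45.9,16.6],1],
  [[0,0,-0.271],[-51.8,-45.9,16.6],1],
  [[0,0,-0.271],[-51.8,-45.9,16.6],1],
  [[0,0,-0.271],[-51.8,-45.9,16.6],1],
  [[0,0,-0.271],[-51.8,-45.9,16.6],1],
  [[0,0,-0.271],[-51.8,-45.9,16.6],1],
  [[0,0,-0.271],[-51.8,-45.9,16.6],1],
  [[0,0,-0.271],[-51.8,-45.9,16.6],1],
  [[0,0,-0.271],[-51.8,-45.9,16.6],1],
  [[0,0,-0.271],[-51.8,-45.9,16.6],1],
  [[0,0,-0.271],[-51.8,-45.9,16.6],1],
  [[0,0,-0.271],[-51.8,-45.9,16.6],1],
  [[0,0,-0.271],[-51.8,-45.9,16.6],1],
  [[0,0,-0.271],[-51.8,-45.9,16.6],1],
  [[0,0,-0.271],[-51.8,-45.9,16.6],1],
  [[0,0,-0.271],[-51.8,-45.9,16.6],1],
  [[0,0,-0.271],[-51.8,-45.9,16.6],1],
], newtons=15)

```text
clock: 1.77
position: [0.5424, -0.0316, 0.0603]
ee_rot: [-0.155, -3.137, -0.001]
force: [0.0, 0.1, 0.1]
width: 1.001
gripper_force: 0.0
```

Emit:
drive_tool([
  [[0,0,0],[0,0,3],1],
  [[0,0,0],[0,0,5.0],1],
  [[0,0,0],[0,0,5.7],1],
  [[0,0,0],[0,0,5.7],-1],
  [[0,0,0],[0,0,5.7],-1],
  [[0,0,0],[0,0,5.7],-1],
  [[0,0,0],[0,0,5.7],-1],
  [[0,0,0],[0,0,5.7],-1],
  [[0,0,0],[0,0,5.7],-1],
  [[0,0,0],[0,0,5.7],-1],
], newtons=15)

```text
clock: 2.6
position: [0.5435, -0.032, 0.0045]
ee_rot: [0.154, 3.137, 0.0]
force: [-1.1, 0.5, 7.2]
width: 0.606
gripper_force: 15.0
```

Emit:
drive_tool([
  [[0,0,0],[0.5,0,0],-1],
  [[0,0,0],[1.0,0,0],-1],
  [[0,0,0],[1.5,0,0],-1],
  [[0,0,0],[2.0,0,0],-1],
  [[0,0,0],[2.5,0,0],-1],
  [[0,0,0],[3.0,0,0],-1],
  [[0,0,0],[3.5,0,0],-1],
])

```text
clock: 3.18
position: [0.5095, -0.0284, 0.0044]
ee_rot: [0.153, 3.134, 0.0]
force: [5.0, -0.2, 3.8]
width: 0.607
gripper_force: 15.0
```

Emit:
drive_tool([
  [[0,0,0],[0.5,0,0],-1],
  [[0,0,0],[1.0,0,0],-1],
  [[0,0,0],[1.5,0,0],-1],
  [[0,0,0],[2.0,0,0],-1],
  [[0,0,0],[2.5,0,0],-1],
  [[0,0,0],[3.0,0,0],-1],
  [[0,0,0],[3.0,0,0],-1],
  [[0,0,0],[3.0,0,0],-1],
])

```text
clock: 3.85
position: [0.4789, -0.0254, 0.0044]
ee_rot: [0.153, 3.136, 0.001]
force: [2.2, -0.2, 8.3]
width: 0.611
gripper_force: 15.0
```

```bash
python3 -c "
from h import *
plan(.553,-.189,.006,102.0)"
```

```text
turn [0.0, 0.002, -0.307] shift cm [-8.97, -15.56, -0.15] tool z [ 0.  0. -1.] F [ 2.25 -0.18  8.28] t 3.85
```

Emit:
drive_tool([
  [[0,0,0],[0,0,0],1],
  [[0,0,0],[0,0,0],1],
  [[0,0,0],[0,0,0],1],
  [[0,0,0],[0,0,-3],1],
  [[0,0,0],[0,0,-6],1],
  [[0,0,-0.307],[-9,-15.6,-6],1],
  [[0,0,-0.307],[-9,-15.6,-6],1],
  [[0,0,-0.307],[-9,-15.6,-6],1],
  [[0,0,-0.307],[-9,-15.6,-6],1],
  [[0,0,-0.307],[-9,-15.6,-6],1],
  [[0,0,-0.307],[-9,-15.6,-6],1],
  [[0,0,-0.307],[-9,-15.6,-3],1],
  [[0,0,-0.307],[-9,-15.6,-1],1],
  [[0,0,-0.307],[-9,-15.6,-0.1],1],
  [[0,0,-0.307],[-9,-15.6,-0.1],-1],
  [[0,0,-0.307],[-9,-15.6,-0.1],-1],
  [[0,0,-0.307],[-9,-15.6,-0.1],-1],
  [[0,0,-0.307],[-9,-15.6,-0.1],-1],
  [[0,0,-0.307],[-9,-15.6,-0.1],-1],
  [[0,0,-0.307],[-9,-15.6,-0.1],-1],
])

```text
clock: 5.52
position: [0.5531, -0.1897, 0.0055]
ee_rot: [-0.328, 3.123, -0.001]
force: [1.0, 0.4, 0.5]
width: 0.617
gripper_force: 0.9
```

Emit:
drive_tool([
  [[0,0,0],[0.5,0,0],-1],
  [[0,0,0],[1.0,0,0],-1],
  [[0,0,0],[1.5,0,0],-1],
  [[0,0,0],[2.0,0,0],-1],
  [[0,0,0],[2.5,0,0],-1],
  [[0,0,0],[3.0,0,0],-1],
  [[0,0,0],[3.5,0,0],-1],
])

```text
clock: 6.1
position: [0.5187, -0.1973, 0.0055]
ee_rot: [-0.327, 3.123, -0.001]
force: [2.2, -1.1, 5.2]
width: 0.605
gripper_force: 15.0
```

Emit:
drive_tool([
  [[0,0,0],[0.5,0,0],-1],
  [[0,0,0],[1.0,0,0],-1],
  [[0,0,0],[1.5,0,0],-1],
  [[0,0,0],[2.0,0,0],-1],
  [[0,0,0],[2.5,0,0],-1],
  [[0,0,0],[3.0,0,0],-1],
  [[0,0,0],[3.0,0,0],-1],
  [[0,0,0],[3.0,0,0],-1],
])

```text
clock: 6.77
position: [0.4883, -0.2038, 0.0054]
ee_rot: [-0.326, 3.124, -0.001]
force: [-1.5, -0.2, 9.2]
width: 0.608
gripper_force: 15.0
```

```bash
python3 -c "
from h import *
plan(.536,-.341,.004,107.6)"
```

```text
turn [-0.001, 0.0, -0.099] shift cm [-1.83, -14.41, 0.15] tool z [ 0.  0. -1.] F [-1.53 -0.2   9.21] t 6.77
```

Emit:
drive_tool([
  [[0,0,0],[0,0,0],1],
  [[0,0,0],[0,0,0],1],
  [[0,0,0],[0,0,0],1],
  [[0,0,0],[0,0,-3],1],
  [[0,0,0],[0,0,-6],1],
  [[0,0,-0.099],[-1.8,-14.4,-6],1],
  [[0,0,-0.099],[-1.8,-14.4,-6],1],
  [[0,0,-0.099],[-1.8,-14.4,-6],1],
  [[0,0,-0.099],[-1.8,-14.4,-6],1],
  [[0,0,-0.099],[-1.8,-14.4,-6],1],
  [[0,0,-0.099],[-1.8,-14.4,-3],1],
  [[0,0,-0.099],[-1.8,-14.4,-1],1],
  [[0,0,-0.099],[-1.8,-14.4,0],1],
  [[0,0,-0.099],[-1.8,-14.4,0],-1],
  [[0,0,-0.099],[-1.8,-14.4,0],-1],
  [[0,0,-0.099],[-1.8,-14.4,0],-1],
  [[0,0,-0.099],[-1.8,-14.4,0],-1],
  [[0,0,-0.099],[-1.8,-14.4,0],-1],
  [[0,0,-0.099],[-1.8,-14.4,0],-1],
  [[0,0,-0.099],[-1.8,-14.4,0],-1],
])

```text
clock: 8.43
position: [0.5372, -0.3408, 0.0057]
ee_rot: [-0.482, 3.103, -0.002]
force: [-0.6, -0.7, 5.1]
width: 0.607
gripper_force: 15.0
```

Emit:
drive_tool([
  [[0,0,0],[0.5,0,0],-1],
  [[0,0,0],[1.0,0,0],-1],
  [[0,0,0],[1.5,0,0],-1],
  [[0,0,0],[2.0,0,0],-1],
  [[0,0,0],[2.5,0,0],-1],
  [[0,0,0],[3.0,0,0],-1],
  [[0,0,0],[3.5,0,0],-1],
])

```text
clock: 9.02
position: [0.5052, -0.3506, 0.0057]
ee_rot: [-0.483, 3.1, -0.002]
force: [5.0, 2.3, 4.3]
width: 0.606
gripper_force: 15.0
```

Emit:
drive_tool([
  [[0,0,0],[0.5,0,0],-1],
  [[0,0,0],[1.0,0,0],-1],
  [[0,0,0],[1.5,0,0],-1],
  [[0,0,0],[2.0,0,0],-1],
  [[0,0,0],[2.5,0,0],-1],
  [[0,0,0],[3.0,0,0],-1],
  [[0,0,0],[3.0,0,0],-1],
  [[0,0,0],[3.0,0,0],-1],
])

```text
clock: 9.68
position: [0.4756, -0.3602, 0.0057]
ee_rot: [-0.482, 3.102, -0.002]
force: [2.4, 0.8, 7.4]
width: 0.606
gripper_force: 15.0
```

A and C felt about the same (5 N drag) and B much lighter (2.2 N). I'll confirm by pressing harder on C, then on B.

Emit:
drive_tool([
  [[0,0,0],[0,0,0.3],-1],
  [[0,0,0],[0.3,0,0.3],-1],
  [[0,0,0],[0.6,0,0.3],-1],
  [[0,0,0],[0.9,0,0.3],-1],
  [[0,0,0],[1.2,0,0.3],-1],
  [[0,0,0],[1.5,0,0.3],-1],
])

```text
clock: 10.18
position: [0.4638, -0.3643, 0.0032]
ee_rot: [-0.483, 3.098, -0.003]
force: [7.8, 2.1, 7.7]
width: 0.603
gripper_force: 15.0
```

```bash
python3 -c "
from h import *
plan(.4885,-.2035,.004,102)
cv2.imwrite('pics/top1.png',cams.get_image('top'))"
```

```text
turn [-0.003, 0.006, 0.1] shift cm [-7.26, 14.56, -0.08] tool z [ 0.  0. -1.] F [7.79 2.13 7.65] t 10.18
```

Emit:
drive_tool([
  [[0,0,0],[0,0,-0.3],1],
  [[0,0,0],[0,0,-0.3],1],
  [[0,0,0],[0,0,-0.3],1],
  [[0,0,0],[0,0,-3],1],
  [[0,0,0],[0,0,-6],1],
  [[0,0,0.1],[-7.3,14.6,-6],1],
  [[0,0,0.1],[-7.3,14.6,-6],1],
  [[0,0,0.1],[-7.3,14.6,-6],1],
  [[0,0,0.1],[-7.3,14.6,-6],1],
  [[0,0,0.1],[-7.3,14.6,-6],1],
  [[0,0,0.1],[-7.3,14.6,-3],1],
  [[0,0,0.1],[-7.3,14.6,-1],1],
  [[0,0,0.1],[-7.3,14.6,-0.3],1],
  [[0,0,0.1],[-7.3,14.6,-0.3],-1],
  [[0,0,0.1],[-7.3,14.6,-0.3],-1],
  [[0,0,0.1],[-7.3,14.6,-0.3],-1],
  [[0,0,0.1],[-7.3,14.6,-0.3],-1],
  [[0,0,0.1],[-7.3,14.6,-0.3],-1],
  [[0,0,0.1],[-7.3,14.6,-0.3],-1],
  [[0,0,0.1],[-7.3,14.6,-0.3],-1],
])

```text
clock: 11.9
position: [0.486, -0.2035, 0.0054]
ee_rot: [-0.326, 3.124, -0.001]
force: [-0.9, 0.9, 4.2]
width: 0.606
gripper_force: 15.0
```

Emit:
drive_tool([
  [[0,0,0],[0,0,0.3],-1],
  [[0,0,0],[0.3,0,0.3],-1],
  [[0,0,0],[0.6,0,0.3],-1],
  [[0,0,0],[0.9,0,0.3],-1],
  [[0,0,0],[1.2,0,0.3],-1],
  [[0,0,0],[1.5,0,0.3],-1],
])

```text
clock: 12.4
position: [0.473, -0.2066, 0.0029]
ee_rot: [-0.326, 3.121, -0.002]
force: [1.3, 0.4, 8.9]
width: 0.608
gripper_force: 15.0
```

```bash
python3 -c "
from h import *
plan(.4785,-.0255,.004,84.4)"
```

```text
turn [-0.001, 0.004, 0.306] shift cm [-4.29, 17.61, -0.12] tool z [ 0.  0. -1.] F [1.28 0.36 8.89] t 12.4
```

B drags at only 1.3 N under a 9 N press, so it is the polished one, and A and C are rough. I'll release B and grasp A.

Emit:
drive_tool([
  [[0,0,0],[0,0,-0.3],1],
  [[0,0,0],[0,0,-0.3],1],
  [[0,0,0],[0,0,-0.3],1],
  [[0,0,0],[0,0,-3],1],
  [[0,0,0],[0,0,-6],1],
  [[0,0,0.306],[-4.3,17.6,-6],1],
  [[0,0,0.306],[-4.3,17.6,-6],1],
  [[0,0,0.306],[-4.3,17.6,-6],1],
  [[0,0,0.306],[-4.3,17.6,-6],1],
  [[0,0,0.306],[-4.3,17.6,-6],1],
  [[0,0,0.306],[-4.3,17.6,-6],1],
  [[0,0,0.306],[-4.3,17.6,-3],1],
  [[0,0,0.306],[-4.3,17.6,-1],1],
  [[0,0,0.306],[-4.3,17.6,-0.3],-1],
  [[0,0,0.306],[-4.3,17.6,-0.3],-1],
  [[0,0,0.306],[-4.3,17.6,-0.3],-1],
  [[0,0,0.306],[-4.3,17.6,-0.3],-1],
  [[0,0,0.306],[-4.3,17.6,-0.3],-1],
  [[0,0,0.306],[-4.3,17.6,-0.3],-1],
  [[0,0,0.306],[-4.3,17.6,-0.3],-1],
], newtons=25)

```text
clock: 14.07
position: [0.4773, -0.0254, 0.0056]
ee_rot: [0.154, 3.136, 0.0]
force: [-0.4, -1.2, 6.3]
width: 0.606
gripper_force: 25.0
```

```bash
python3 -c "
from h import *
plan(.56,.15,.20,94)"
```

```text
turn [0.0, 0.002, -0.168] shift cm [-6.55, 18.27, -19.43] tool z [ 0.  0. -1.] F [-0.41 -1.18  6.31] t 14.07
```

Emit:
drive_tool([
  [[0,0,0],[0,0,-2],-1],
  [[0,0,0],[0,0,-5],-1],
  [[0,0,0],[0,0,-8],-1],
  [[0,0,-0.168],[-6.5,18.3,-19.4],-1],
  [[0,0,-0.168],[-6.5,18.3,-19.4],-1],
  [[0,0,-0.168],[-6.5,18.3,-19.4],-1],
  [[0,0,-0.168],[-6.5,18.3,-19.4],-1],
  [[0,0,-0.168],[-6.5,18.3,-19.4],-1],
  [[0,0,-0.168],[-6.5,18.3,-19.4],-1],
  [[0,0,-0.168],[-6.5,18.3,-19.4],-1],
  [[0,0,-0.168],[-6.5,18.3,-19.4],-1],
  [[0,0,-0.168],[-6.5,18.3,-19.4],-1],
])

```text
clock: 15.07
position: [0.5583, 0.1492, 0.198]
ee_rot: [0.109, -3.138, 0.002]
force: [-0.4, -0.5, -1.7]
width: 0.607
gripper_force: 25.0
```

```bash
python3 -c "
from h import *
import json
s,p,R=st(); print(p.round(4),np.round(s['force'],2),s['width'])
c=cams.camera_info('wrist'); im=cams.get_image('wrist'); cv2.imwrite('pics/w1.png',im); np.save('w1.npy',c,allow_pickle=True)
R=np.array(c['R']);print(-R.T@c['t'],R[2])
cv2.imwrite('pics/top2.png',cams.get_image('top'))"
```

```text
[0.5583 0.1492 0.198 ] [-0.41 -0.46 -1.65] 0.6072386329142976
[0.473728   0.14366287 0.35581024] [ 0.30835842  0.02010906 -0.95105768]
```

View pics/w1.png

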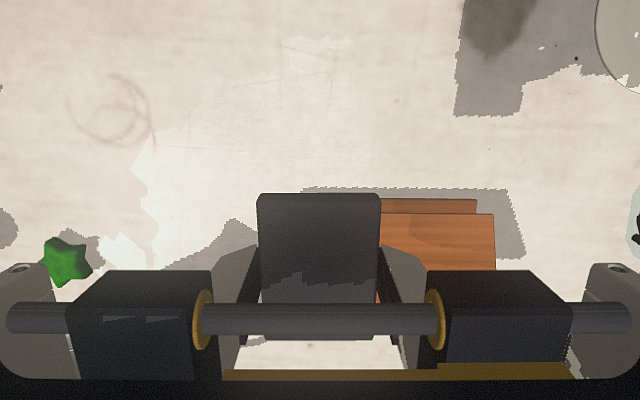

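The wrist view shows tile A in the grip with its front edge at row 194, x 258 to 382. The slope's low left corner is near (495,214), the star at (68,262).

```bash
python3 -c "
from h import *
c=np.load('w1.npy',allow_pickle=True).item()
print('low edge',cast('wrist',[(495,214),(390,211)],.0326,c).round(4).tolist())
print('tile',cast('wrist',[(258,194),(382,194),(380,339),(262,339)],.2065,c).round(4).tolist())
s,p,R=st(); print(p.round(4),R.as_matrix().round(3).tolist())
a=np.radians(94);Y=np.array([np.cos(a),np.sin(a),0]);X=np.array([np.sin(a),-np.cos(a),0]); print('low-left expected',np.array([.633,.217,.055])+.105*Y-.053*np.cos(.436)*X)
for v in (.055,-.055):
  q=np.array([.633,.217,.055])+v*Y; n=np.array([-np.sin(.436)*X[0],-np.sin(.436)*X[1],np.cos(.436)])
  for h in (.04,.0055): print(v,h,(q+n*h).round(4)); plan(*(q+n*h),94,25)
"
```

```text
low edge [[0.5804, 0.3212, 0.0326], [0.5843, 0.2196, 0.0326]]
tile [[0.521, 0.1203, 0.2065], [0.5173, 0.1742, 0.2065], [0.5931, 0.1827, 0.2065], [0.5972, 0.1235, 0.2065]]
[0.5583 0.1487 0.198 ] [[-0.998, -0.068, -0.002], [-0.068, 0.998, -0.001], [0.002, -0.001, -1.0]]
low-left expected [0.57775084 0.318393   0.055     ]
0.055 0.04 [0.6123 0.2707 0.0913]
turn [-0.001, -0.438, -0.001] shift cm [-6.23, 11.81, 10.65] tool z [ 0.42  0.03 -0.91] F [ 0.26  0.24 -1.21] t 15.17
0.055 0.0055 [0.6268 0.2717 0.06  ]
turn [-0.001, -0.438, -0.001] shift cm [-7.7, 11.82, 13.77] tool z [ 0.42  0.03 -0.91] F [ 0.26  0.24 -1.21] t 15.17
-0.055 0.04 [0.62   0.161  0.0913]
turn [-0.001, -0.438, -0.001] shift cm [-6.25, 0.81, 10.66] tool z [ 0.42  0.03 -0.91] F [ 0.26  0.24 -1.21] t 15.17
-0.055 0.0055 [0.6345 0.162  0.06  ]
turn [-0.001, -0.438, -0.001] shift cm [-7.71, 0.82, 13.78] tool z [ 0.42  0.03 -0.91] F [ 0.26  0.24 -1.21] t 15.17
```

Emit:
drive_tool([
  [[0,-0.2,0],[-2.5,6,3],-1],
  [[0,-0.438,0],[-6.4,12,10.6],-1],
  [[0,-0.438,0],[-6.4,12,10.6],-1],
  [[0,-0.438,0],[-6.4,12,10.6],-1],
  [[0,-0.438,0],[-6.4,12,10.6],-1],
  [[0,-0.438,0],[-6.4,12,10.6],-1],
  [[0,-0.438,0],[-6.4,12,10.6],-1],
  [[0,-0.438,0],[-6.4,12,10.6],-1],
  [[0,-0.438,0],[-6.4,12,10.6],-1],
])

```text
clock: 15.92
position: [0.6156, 0.2726, 0.0937]
ee_rot: [-0.09, 2.702, 0.02]
force: [-0.1, -0.1, -1.2]
width: 0.609
gripper_force: 25.0
```

```bash
cat >> h.py <<'E'
A=np.radians(93.5);FY=np.array([np.cos(A),np.sin(A),0]);FX0=np.array([np.sin(A),-np.cos(A),0]);C=np.array([.635,.219,.055]);T25=np.radians(25)
FX=FX0*np.cos(T25)+np.array([0,0,np.sin(T25)]);FN=np.cross(FX,FY)
def face():
    s,p,R=st(); d=p-C; f=np.array(s["force"]); print("face xyz mm",np.round([d@FX*1e3,d@FY*1e3,d@FN*1e3],1),"Fn",round(f@FN,2),"toolz.n",round(R.apply([0,0,1])@FN,4),"tooly.FY",round(R.apply([0,1,0])@FY,4),"tilt",round(np.degrees(np.arccos(-R.as_matrix()[2,2])),2),"F",f.round(2),"w",s["width"],"t",s["clock"])
E
python3 -c "
from h import *
face()"
```

```text
face xyz mm [ 1.7 54.7 41.9] Fn -1.01 toolz.n -1.0 tooly.FY 1.0 tilt 25.13 F [-0.11 -0.11 -1.17] w 0.609433528809567 t 15.9167
```

Emit:
drive_tool([
  [[0,0,0],[0,0,2],-1],
  [[0,0,0],[0,0,3],-1],
  [[0,0,0],[0,0,3.3],-1],
  [[0,0,0],[0,0,3.5],-1],
  [[0,0,0],[0,0,3.7],-1],
  [[0,0,0],[0,0,3.7],-1],
])

```text
clock: 16.42
position: [0.6301, 0.2744, 0.0604]
ee_rot: [-0.092, 2.702, 0.02]
force: [-6.6, -2.8, 9.2]
width: 0.608
gripper_force: 25.0
```

```bash
python3 -c "
from h import *
face()"
```

```text
face xyz mm [ 0.9 55.6  5.5] Fn 11.23 toolz.n -1.0 tooly.FY 1.0 tilt 25.08 F [-6.63 -2.85  9.23] w 0.6078303277811821 t 16.4167
```

Emit:
drive_tool([
  [[0,0,0],[0,0,0],-1],
  [[0,0,0],[0,0,-0.1],-1],
  [[0,0,0],[0,0,-0.1],0.5],
  [[0,0,0],[0,0,-0.1],0.7],
  [[0,0,0],[0,0,-0.1],0.9],
  [[0,0,0],[0,0,-0.1],0.9],
  [[0,0,0],[0,0,-2],0.9],
  [[0,0,0],[0,0,-5],1],
  [[0,0,0],[0,0,-9],1],
  [[0,0,0],[0,0,-9],1],
])

```text
clock: 17.25
position: [0.5925, 0.2747, 0.1465]
ee_rot: [-0.094, 2.697, 0.028]
force: [0.8, 0.3, -1.2]
width: 1.0
gripper_force: 0.0
```

```bash
python3 -c "
from h import *
face()
im=cams.get_image('wrist');cv2.imwrite('pics/w2.png',im)
plan(.4638,-.3643,.004,107.6)"
```

```text
face xyz mm [ 3.4 58.2 99.4] Fn -1.4 toolz.n -0.9999 tooly.FY 0.9999 tilt 25.39 F [ 0.82  0.27 -1.15] w 1.0002420566080987 t 17.25
turn [-0.048, 0.441, -0.233] shift cm [21.65, -62.87, 5.02] tool z [ 0.  0. -1.] F [ 0.54  0.62 -0.09] t 17.3
```

View pics/w2.png

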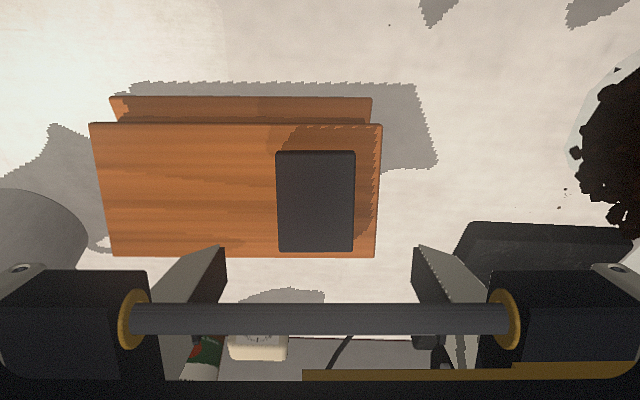

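Tile A lies square on the slope, at x 275–355 and rows 151–252. The face spans rows 123–257 and x 90–382. I'll check it in face coordinates.

```bash
cat >> h.py <<'E'
def onface(c,px,h):
    R=np.array(c["R"]);o=-R.T@np.array(c["t"]); out=[]
    a=cast("wrist",px,0.0,c)
    for q in a:
        d=q-o; k=(h-(o-C)@FN)/(d@FN); w=o+k*d-C; out.append([round(w@FX*1e3,1),round(w@FY*1e3,1)])
    return out
E
python3 -c "
from h import *
c=cams.camera_info('wrist')
print('face LL,LR,UR,UL',onface(c,[(382,124),(90,123),(108,257),(376,257)],0))
print('tile',onface(c,[(276,151),(355,151),(355,251),(278,251)],.014))"
```

```text
face LL,LR,UR,UL [[np.float64(-55.2), np.float64(103.1)], [np.float64(-55.0), np.float64(-101.7)], [np.float64(49.6), np.float64(-107.6)], [np.float64(48.6), np.float64(104.9)]]
tile [[np.float64(-38.3), np.float64(29.8)], [np.float64(-38.6), np.float64(83.3)], [np.float64(36.4), np.float64(86.3)], [np.float64(36.6), np.float64(29.0)]]
```

```bash
python3 -c "
from h import *
plan(.4638,-.3643,.07,107.6)"
```

```text
turn [-0.048, 0.441, -0.233] shift cm [18.82, -62.84, -0.95] tool z [ 0.  0. -1.] F [ 0.54  0.62 -0.09] t 17.3
```

Emit:
drive_tool([
  [[0,0,0],[5,-8,-5],1],
  [[-0.048,0.441,-0.233],[18.8,-62.8,-1],1],
  [[-0.048,0.441,-0.233],[18.8,-62.8,-1],1],
  [[-0.048,0.441,-0.233],[18.8,-62.8,-1],1],
  [[-0.048,0.441,-0.233],[18.8,-62.8,-1],1],
  [[-0.048,0.441,-0.233],[18.8,-62.8,-1],1],
  [[-0.048,0.441,-0.233],[18.8,-62.8,-1],1],
  [[-0.048,0.441,-0.233],[18.8,-62.8,-1],1],
  [[-0.048,0.441,-0.233],[18.8,-62.8,-1],1],
  [[-0.048,0.441,-0.233],[18.8,-62.8,-1],1],
  [[-0.048,0.441,-0.233],[18.8,-62.8,-1],1],
  [[-0.048,0.441,-0.233],[18.8,-62.8,-1],1],
  [[-0.048,0.441,-0.233],[18.8,-62.8,-1],1],
  [[-0.048,0.441,-0.233],[18.8,-62.8,-1],1],
  [[-0.048,0.441,-0.233],[18.8,-62.8,-1],1],
  [[-0.048,0.441,-0.233],[18.8,-62.8,-1],1],
  [[-0.048,0.441,-0.233],[18.8,-62.8,-1],1],
  [[-0.048,0.441,-0.233],[18.8,-62.8,-1],1],
  [[-0.048,0.441,-0.233],[18.8,-62.8,-1],1],
])

```text
clock: 18.88
position: [0.46, -0.3689, 0.0686]
ee_rot: [0.468, -3.1, 0.006]
force: [0.1, -0.0, -0.1]
width: 1.0
gripper_force: 0.0
```

```bash
python3 -c "
from h import *
plan(.4638,-.3643,.0045,107.6)"
```

```text
turn [-0.003, -0.007, -0.007] shift cm [-0.55, 0.34, 6.41] tool z [ 0.  0. -1.] F [ 0.07 -0.04 -0.05] t 18.88
```

Emit:
drive_tool([
  [[0,-0.007,0],[-0.5,0.3,3],1],
  [[0,-0.007,0],[-0.5,0.3,5.5],1],
  [[0,-0.007,0],[-0.5,0.3,6.4],1],
  [[0,-0.007,0],[-0.5,0.3,6.4],-1],
  [[0,-0.007,0],[-0.5,0.3,6.4],-1],
  [[0,-0.007,0],[-0.5,0.3,6.4],-1],
  [[0,-0.007,0],[-0.5,0.3,6.4],-1],
  [[0,-0.007,0],[-0.5,0.3,6.4],-1],
  [[0,-0.007,0],[-0.5,0.3,6.4],-1],
  [[0,-0.007,0],[-0.5,0.3,6.4],-1],
  [[0,-0.007,0],[-0.5,0.3,6.4],-1],
], newtons=25)

```text
clock: 19.8
position: [0.4664, -0.3622, 0.007]
ee_rot: [-0.478, 3.101, -0.007]
force: [-0.2, -0.4, 6.9]
width: 0.607
gripper_force: 25.0
```

```bash
python3 -c "
from h import *
plan(.56,.15,.20,93.5)"
```

```text
turn [-0.004, 0.003, 0.245] shift cm [-24.4, 45.93, -19.45] tool z [ 0.  0. -1.] F [-0.22 -0.41  6.92] t 19.8
```

Emit:
drive_tool([
  [[0,0,0],[0,0,-2],-1],
  [[0,0,0],[0,0,-5],-1],
  [[0,0,0],[0,0,-9],-1],
  [[0,0,0.245],[-24.4,45.9,-19.4],-1],
  [[0,0,0.245],[-24.4,45.9,-19.4],-1],
  [[0,0,0.245],[-24.4,45.9,-19.4],-1],
  [[0,0,0.245],[-24.4,45.9,-19.4],-1],
  [[0,0,0.245],[-24.4,45.9,-19.4],-1],
  [[0,0,0.245],[-24.4,45.9,-19.4],-1],
  [[0,0,0.245],[-24.4,45.9,-19.4],-1],
  [[0,0,0.245],[-24.4,45.9,-19.4],-1],
  [[0,0,0.245],[-24.4,45.9,-19.4],-1],
  [[0,0,0.245],[-24.4,45.9,-19.4],-1],
  [[0,0,0.245],[-24.4,45.9,-19.4],-1],
  [[0,0,0.245],[-24.4,45.9,-19.4],-1],
  [[0,0,0.245],[-24.4,45.9,-19.4],-1],
  [[0,0,0.245],[-24.4,45.9,-19.4],-1],
  [[0,0,0.245],[-24.4,45.9,-19.4],-1],
])

```text
clock: 21.3
position: [0.5592, 0.1527, 0.1989]
ee_rot: [-0.102, 3.138, -0.003]
force: [0.9, -1.6, -1.8]
width: 0.603
gripper_force: 25.0
```

```bash
python3 -c "
from h import *
c=cams.camera_info('wrist');im=cams.get_image('wrist'); cv2.imwrite('pics/w3.png',im); np.save('w3.npy',c,allow_pickle=True)
s,p,R=st(); print(p.round(4))
m=(im[...,:].max(2)[:,320]<90); print(np.where(np.diff(m.astype(int)))[0])
q=C-.053*FY+.045*FN; plan(*q,93.5,25)"
```

```text
[0.5592 0.1503 0.1986]
[177 331 332 334 379]
turn [-0.003, -0.435, 0.002] shift cm [-6.08, 1.12, 10.29] tool z [ 0.42  0.03 -0.91] F [-0.09 -1.15 -2.52] t 21.35
```

View pics/w3.png

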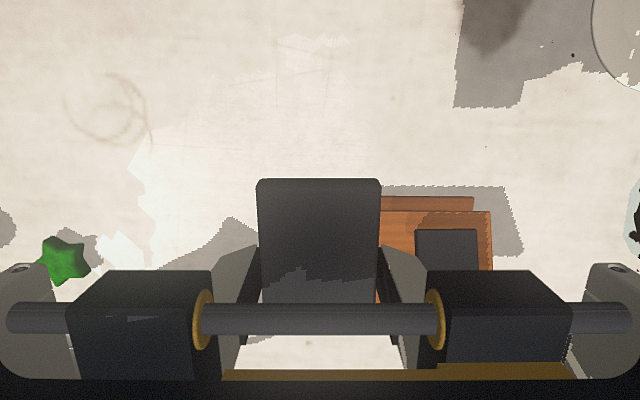

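Tile C is held squarely (x 257–380) but about 6 mm nearer the robot (front edge at row 178). I'll place it 5 mm further uphill.

Emit:
drive_tool([
  [[0,-0.2,0],[-3,0.6,4],-1],
  [[0,-0.435,0],[-6.6,1.1,10.3],-1],
  [[0,-0.435,0],[-6.6,1.1,10.3],-1],
  [[0,-0.435,0],[-6.6,1.1,10.3],-1],
  [[0,-0.435,0],[-6.6,1.1,10.3],-1],
  [[0,-0.435,0],[-6.6,1.1,10.3],-1],
  [[0,-0.435,0],[-6.6,1.1,10.3],-1],
  [[0,-0.435,0],[-6.6,1.1,10.3],-1],
  [[0,-0.435,0],[-6.6,1.1,10.3],-1],
])

```text
clock: 22.1
position: [0.6266, 0.1644, 0.0975]
ee_rot: [-0.081, 2.702, 0.015]
force: [0.7, -1.1, -2.0]
width: 0.603
gripper_force: 25.0
```

```bash
python3 -c "
from h import *
face()"
```

```text
face xyz mm [  7.3 -54.   43.5] Fn -2.08 toolz.n -1.0 tooly.FY 1.0 tilt 25.13 F [ 0.69 -1.14 -2.  ] w 0.6027196358280982 t 22.1
```

Emit:
drive_tool([
  [[0,0,0],[0,0,2],-1],
  [[0,0,0],[0,0,3],-1],
  [[0,0,0],[0,0,3.3],-1],
  [[0,0,0],[0,0,3.5],-1],
  [[0,0,0],[0,0,3.7],-1],
  [[0,0,0],[0,0,3.7],-1],
  [[0,0,0],[0,0,3.7],-1],
])

```text
clock: 22.68
position: [0.6405, 0.1651, 0.0636]
ee_rot: [-0.082, 2.703, 0.014]
force: [-7.2, -1.9, 7.9]
width: 0.608
gripper_force: 25.0
```

```bash
python3 -c "
from h import *
face()"
```

```text
face xyz mm [  5.6 -54.1   6.9] Fn 10.23 toolz.n -1.0 tooly.FY 1.0 tilt 25.06 F [-7.21 -1.95  7.88] w 0.607554227302919 t 22.6833
```

Emit:
drive_tool([
  [[0,0,0],[0,0,0.1],-1],
  [[0,0,0],[0,0,0.1],-1],
  [[0,0,0],[0,0,0.1],-1],
  [[0,0,0],[0,0,0.1],-1],
  [[0,0,0],[0,0,0.1],-1],
], newtons=10)

```text
clock: 23.1
position: [0.6412, 0.1652, 0.0629]
ee_rot: [-0.082, 2.703, 0.014]
force: [-6.6, -2.1, 9.0]
width: 0.608
gripper_force: 10.0
```

```bash
python3 -c "
from h import *
face()"
```

```text
face xyz mm [  5.9 -54.1   6. ] Fn 11.0 toolz.n -1.0 tooly.FY 1.0 tilt 25.08 F [-6.58 -2.12  9.01] w 0.6076108509838827 t 23.1
```

Emit:
drive_tool([
  [[0,0,0],[0,0,-0.1],-1],
  [[0,0,0],[0,0,-0.2],0.5],
  [[0,0,0],[0,0,-0.2],0.7],
  [[0,0,0],[0,0,-0.2],0.9],
  [[0,0,0],[0,0,-0.2],0.9],
  [[0,0,0],[0,0,-2],0.9],
  [[0,0,0],[0,0,-5],1],
  [[0,0,0],[0,0,-9],1],
  [[0,0,0],[0,0,-12],1],
  [[0,0,0],[0,0,-12],1],
  [[0,0,0],[0,0,-12],1],
])

```text
clock: 24.02
position: [0.5909, 0.1637, 0.1725]
ee_rot: [-0.083, 2.7, 0.018]
force: [-1.0, 0.0, -0.7]
width: 1.003
gripper_force: 0.0
```

```bash
python3 -c "
from h import *
c=cams.camera_info('wrist');im=cams.get_image('wrist'); cv2.imwrite('pics/w4.png',im); np.save('w4.npy',c,allow_pickle=True)
s=cams.get_image('side'); t=cams.get_image('top')
cv2.imwrite('pics/s4.png',np.vstack([cv2.resize(s[90:370,200:480],(560,560))]))
for a,n,r in ((t,'top',(310,160,480,225)),(s,'side',(300,210,430,390))): print(n,tiles(a,n,r))
"
```

```text
top [(array([ 475. , -204.3]), array([73. , 54.9]), np.float32(11.5)), (array([579.7,  76.8]), array([82.9, 21.4]), np.float32(1.4))]
side [(array([ 472.4, -207.4]), array([75.7, 55.5]), np.float32(11.7))]
```

View pics/w4.png

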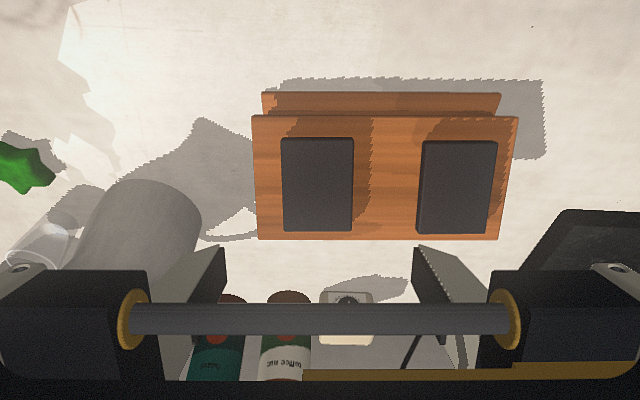

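View pics/s4.png

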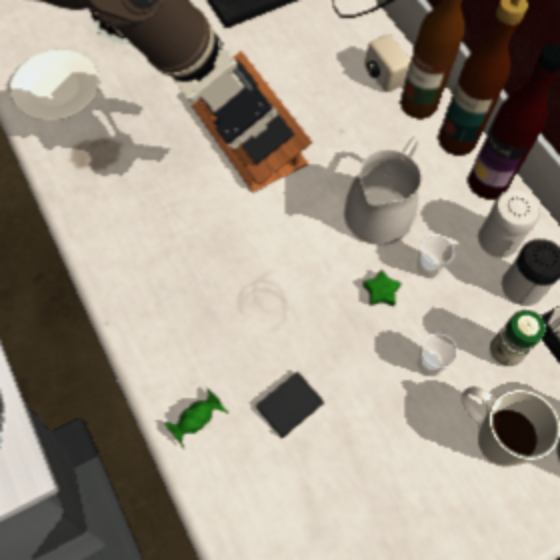

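Both rough tiles lie square and mid-slope (C at x 281–353, rows 137–231; A at x 421–497, rows 141–234). B is flat on the worktop and the bystanders haven't moved. One numeric check, then I'll hand in.

```bash
python3 -c "
from h import *
c=np.load('w4.npy',allow_pickle=True).item()
C1=np.array(onface(c,[(281,138),(353,138),(353,231),(283,231)],.014)).astype(float);A1=np.array(onface(c,[(423,141),(497,143),(487,234),(418,232)],.014)).astype(float)
f=np.array(onface(c,[(252,115),(518,117),(500,240),(258,239)],0)).astype(float)
print(C1.tolist(),A1.tolist(),f.tolist()); r1=C1.mean(0)-f.mean(0); r2=A1.mean(0)-f.mean(0); print(r1,r2)
if abs(r1[0])<13 and abs(r2[0])<13: print(job.sign_off())"
```

```text
[[-39.0, -80.6], [-39.1, -26.6], [36.6, -24.2], [36.6, -81.4]] [[-36.9, 26.3], [-35.6, 82.7], [39.3, 86.1], [37.5, 29.0]] [[-54.7, -104.0], [-53.7, 103.1], [51.2, 105.6], [50.2, -104.8]]
[  0.525 -53.175] [ 2.825 56.05 ]
the job is handed in; nothing more can be done
None
```

I handed the job in at about 24 s, and no verdict came back: the rough tiles (A and C, named left to right) lie square and flush mid-slope, within about 3 mm of centre, polished B lies flat on the worktop clear of the stand, and the sweets, saucer and glass look unmoved.

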